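# Gauge a seized tin under the sliding guard

## Task

First slide the clear guard of the sloped examination stand to the robot's left, off the tin, until it is fully open, then take the square-handled gauge out of its holder and hold its spring tip inside the ring marked on the tin, with the gauge square to the tin's sloping face and pressed gently, at about 3 N (plunger about half way in, never rammed against its stop). Finish while still holding the gauge there, steady, with the guard open; do not put it down or let go. Leave the torch and everything else on the table where it stands.

Things in the scene. Friction and masses are not known exactly. Their poses are not given: they have to be found in the camera images.
- stand: Fixed grey stand 380 mm wide (y), 200 deep (x). Its top slopes 0.35 rad: low edge 70 mm high at the robot side (-x), middle 105, back 140. Right half (-y): well 150x150 mm, 32 deep, centred 95 mm right of the middle, a flat tin in it. Left half plain: the guard parks there. Rails 10 mm high along front and back edges. Origin: centre of footprint on the table; y left along the rails, z up.
- guard (a joint): How far the clear guard (165 mm wide, 160 deep, 5 thick, 2 mm above the slope) has been slid left (stand's +y), in m: 0 = shut over the well, 0.17 = fully open at its end stop, well free. About 1.5 N moves it; it stays where it is left.
- grip (a point): Grip point on the guard's black fin, which stands square on the clear plate near its left edge. Fin: 14 mm thick along the rails (y), 50 long up the slope (x), 35 high. The point is in its middle, 23 mm above the plate, 12 below the fin's top. Axes: x up the slope, y left along the rails, z square out of the slope.
- mark (a point): Centre of the marked spot, a thin black ring (24 mm inside, 30 outside diameter) on the upper face of the flat aluminium tin (110x85x18 mm) in the well, 14 mm below the surface round the well. The tin lies up to 26 mm left or right of the well's middle and stays put when pressed. z: square out of the face, leaning 20 degrees to the stand's front; x up the slope, y left along the rails.
- gauge: Gauge, 150 g, upright in one of two like holders: grey square handle 28x28x90 mm above a round steel nose (20 mm diameter, 25 long) with a thin plunger below. Origin: centre of the nose's lower end; z up along the gauge, handle from z=25 to 115 mm (top), x, y square to its flats; plunger tip at z=-20 when out. In the holder only the handle shows, 60 to 150 mm above the table.
- tip (a point): End of the gauge's spring plunger (8 mm diameter), on the gauge's axis; its z axis is the gauge's axis (towards the handle).
- plunger (a joint): How far the gauge's plunger is pushed in, in m: 0 = out, 0.014 = fully in. Spring: about 0.9 N to start it, 3 N at half way (0.007), 5.1 N when fully in.
- holder: The holder in which the gauge stands: fixed black block 70x70x60 mm with a hole 25 mm in diameter, 55 deep, in its top; the gauge's handle rests on its top. Its like neighbour holds a round torch; which is left or right changes. Origin: centre of underside.
- torch: round black metal torch, 30 mm diameter with a wider 40 mm head on top, standing in the other holder, its top 158 mm above the table; origin at the lower end of its 25 mm spigot (leave alone).
- charger_a: white phone charger, 45x45x30 mm block with two short prongs up; origin centre of underside (leave alone).
- charger_b: second white phone charger like the first; origin centre of underside (leave alone).
- tape: roll of brown tape lying flat, 90 mm outer diameter, 25 mm high; origin centre of underside (leave alone).
- jar: white jar, 56 mm diameter, 80 mm high; origin centre of underside (leave alone).
- carton: small brown carton 70x50x40 mm; origin centre of underside (leave alone).

How it is judged:
By the outcome, as a careful person would: the job done as asked, in the order asked, and still so for the second after the job is handed in, while the arm keeps its last pose, push and grip.
It also fails if it takes over 59 s, if anything falls off the work surface, if the arm or the gripper's body presses on something with over 40 N, if the wrist force passes 120 N, or if a joint passes its speed limit or range.

## Robot

A 6-joint arm with a two-finger parallel gripper is mounted at the origin on the work surface. World frame = base frame: x ahead of the robot, y to its left, z up, the work surface at z = 0. Lengths are in m, angles in rad, forces in N, time in s.
With the tool pointing down it reaches from about 0.2 to 0.875 m from the base axis. Payload 3.4 kg.
Tool frame: the origin (TCP) lies between the finger pads; the fingertips stand 25 mm ahead of it and the grasp point (between the pads) lies 6 mm ahead of it (r.nose_length is the z of the fingertips in the tool frame, in m); z points along the fingers, x is the direction in which the jaws open and shut, and the axes are right-handed (so a half turn about z gives the same grasp; the last joint's range is limited). The gripper opens to 94 mm and grips with 3 to 60 N. Pads are 16 mm wide; open, the fingers measure 119 mm over their backs; the gripper's body (75 mm by 177 mm) begins 78 mm behind the grasp point.
Start: joints at [1.009, 0.276, 1.505, -0, 1.361, -0.121], TCP at [0.245, 0.52, 0.208] pointing down, gripper open.
Joint ranges: [-2.89, 2.89], [-0.75, 2.08], [0.22, 2.7], [-1.18, 4.32], [0.11, 2.71], [-2.7, 2.7]. Speed limits (rad/s): [2.57, 2.57, 3.14, 3.14, 3.14, 3.14].

## Interface

Orientations are given as a unit quaternion [w, x, y, z].
In Python, from plant import r, gripper_to, inverse_kinematics, vision, models, telemetry gives the robot as it stands. Calls block until the motion is done:
- r.move_to(position, orientation): joint-space move of the TCP to a pose.
- r.move_l(position, rot=None, vel=0.15, guard=None): straight line of the TCP; rot=None keeps the orientation; vel is the mean speed in m/s. With guard (N) it stops when the force on the tool has changed by that much, and returns True; else False.
- r.movej(angles): joint-space move.
- gripper_to(opening, f_grip=None): finger opening in m; f_grip is the grip in N (None keeps the last); returns when the fingers have stopped.
- r.hold(seconds).
- inverse_kinematics(position, orientation): joint angles nearest the present ones, or None.
- vision.snapshot(name): name is "side" or "top" or "wrist"; returns the picture (400x640x3 uint8, red, green, blue); there is no depth.
- vision.get_calibration(name): a dict with "fx", "fy", "cx", "cy" (pixels), "D" ([k1, k2, p1, p2, k3] as OpenCV has them; the pictures are not rectified), "position" and "orientation" of the camera in the world. Camera axes: x right, y down, z forward; pixel columns grow to the right and rows downward; lengths in m; the calibration is good to about 2 mm. A picture is of the moment at which its call begins: read the wrist's pose just before it. get_calibration takes no time and is no camera call; for the wrist camera it gives the pose at the moment of the call.
A pose or a line that the arm cannot do raises r.PlanningError and nothing moves.
- r.sign_off(): hands the job in, once; it reports no verdict.
Trained networks look in the newest picture that a camera, given by its name, has taken for a name from the list of things; names that differ only in an ending like _2 or _b are one class to them, and where a whole thing is asked for, a point or a joint stands for the part that bears it (a point fixed in the world has none). Each returns a list of dicts, best first, with "score" (0 to 1); they miss things now and then, are a little off and sometimes report something else, mostly with a low value. They report only what shows in the picture. A call takes as long as a camera call.
- models.boxes_of(thing, camera): "at" ([x, y, z] in m, in world coordinates, good to about 4 mm: the middle of the surface that is visible of it).
- models.regions_of(thing, camera): "pixels" (400x640 bool, what is visible of it).
- models.mark_of(thing, camera): "at" ([x, y, z] in m, in world coordinates, good to about 4 mm: a listed point, or the origin of a listed thing).
Readings, each from a call of its own:
- telemetry.current_t(): time.
- telemetry.current_joints(): joint angles.
- telemetry.current_dq(): joint speeds.
- telemetry.current_joint_efforts(): joint torques, N m.
- telemetry.current_ee_pos(): TCP position.
- telemetry.current_tool_rot(): TCP orientation.
- telemetry.current_wrist_force(): force on the tool from outside, world axes, zero at the start.
- telemetry.current_torque(): the same for the moment, N m.
- telemetry.current_opening(): finger opening in m.
Only numpy, scipy, OpenCV 4.12 (cv2) and the standard library are available. Lean on these libraries where they do the work, as an engineer would, in place of code of your own. Each camera call takes 0.05 s, during which the arm holds its last target.

## Working session

There is one attempt and no reset: what is moved stays moved. The work goes in short steps, each a Python script; the robot and the scene stay as the last script left them, time stands still between calls to the robot, and variables do not carry over. Pictures are saved under pics/ and viewed, and the job is handed in when it is done.

```bash
ls; mkdir -p pics; python3 - <<'E'
from plant import r, vision, models, telemetry
import cv2
for n in ["side","top","wrist"]:
    im=vision.snapshot(n); cv2.imwrite(f"pics/a_{n}.png",im[:,:,::-1])
    c=vision.get_calibration(n); print(n,c)
    for t in ["grip","mark","gauge","holder","stand","torch","guard"]:
        try:
            o=models.mark_of(t,n); print(t,[(round(d["score"],2),[round(float(v),3) for v in d["at"]]) for d in o][:3])
        except Exception as e: print(t,e)
print(telemetry.current_t(),r.nose_length)
E
```

```text
pics
side {'fx': 495.9867670200494, 'fy': 495.9867670200494, 'cx': 313.8782772172826, 'cy': 201.20359967112677, 'D': array([-0.06447665,  0.        ,  0.        ,  0.        ,  0.        ]), 'position': array([ 0.08242433, -0.90129882,  1.12068131]), 'orientation': array([-0.36971171,  0.90555706, -0.18873325,  0.08751811])}
grip [(0.66, [0.557, 0.078, -0.001]), (0.61, [0.398, -0.159, -0.0]), (0.59, [0.549, 0.053, 0.134])]
mark []
gauge []
holder [(0.67, [0.518, -0.365, 0.001]), (0.37, [0.515, -0.366, 0.037])]
stand []
torch [(0.6, [0.482, -0.223, 0.034]), (0.23, [0.55, 0.05, 0.13])]
guard it knows: carton, charger, gauge, grip, holder, jar, mark, stand, tape, tip, torch
top {'fx': 361.9557076158155, 'fy': 361.9557076158155, 'cx': 315.6978959322138, 'cy': 201.32155123359001, 'D': array([-0.04782198,  0.        ,  0.        ,  0.        ,  0.        ]), 'position': array([ 0.35481257, -0.01337384,  1.07764918]), 'orientation': array([ 0.0429928 , -0.70524129,  0.70608664, -0.04720175])}
grip [(0.89, [0.549, 0.051, 0.133])]
mark []
gauge [(0.54, [0.515, -0.368, 0.034])]
holder [(0.84, [0.518, -0.368, 0.001])]
stand [(0.94, [0.562, 0.072, 0.001])]
torch [(0.72, [0.48, -0.227, 0.037])]
guard it knows: carton, charger, gauge, grip, holder, jar, mark, stand, tape, tip, torch
wrist {'fx': 322.638949676746, 'fy': 322.638949676746, 'cx': 314.83315110954044, 'cy': 197.70523960725066, 'D': array([-0.052337,  0.      ,  0.      ,  0.      ,  0.      ]), 'position': array([0.17262288, 0.55506944, 0.38418454]), 'orientation': array([0.11848562, 0.83650258, 0.52973136, 0.07489506])}
grip []
mark []
gauge []
holder []
stand []
torch []
guard it knows: carton, charger, gauge, grip, holder, jar, mark, stand, tape, tip, torch
1.05 0.025
```

View pics/a_top.png

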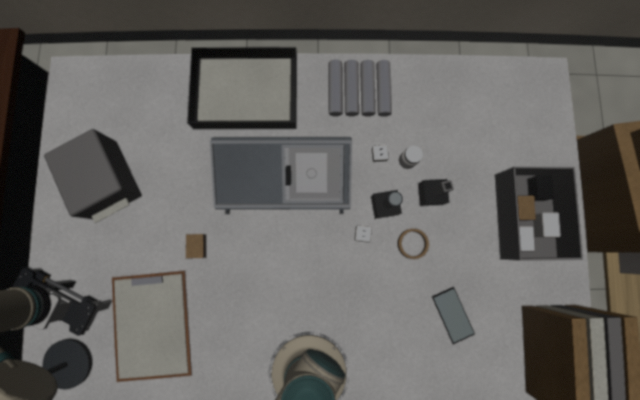

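View pics/a_side.png

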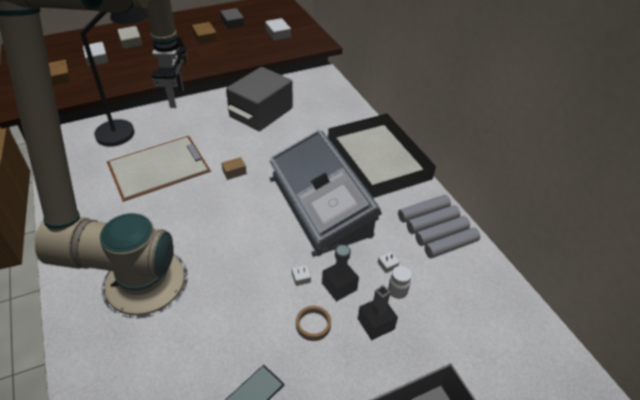

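View pics/a_wrist.png

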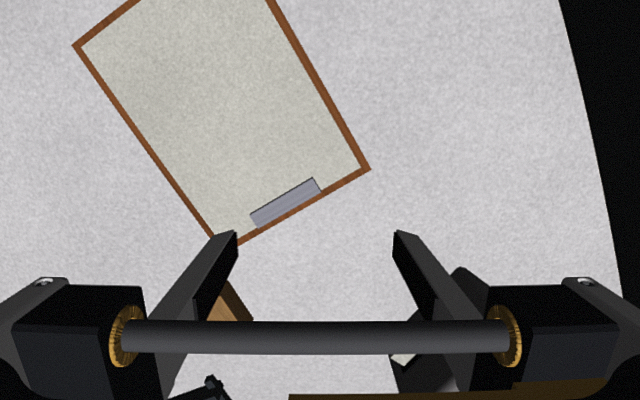

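The top view shows the stand's outer corners at about (212,138), (351,138), (351,208) and (215,208). The fin is at (288,175) and the ring at (311,173). The torch is round, at (395,200), and the square gauge stands in the right-hand holder at (447,187). The side view agrees with this, and the wrist view only shows the clipboard. Next I'll get the stand's yaw and take closer pictures.

```bash
cat > h.py <<'E'
import numpy as np, cv2
from scipy.spatial.transform import Rotation as R
from plant import r, gripper_to, inverse_kinematics, vision, models, telemetry
def rot(q): return R.from_quat([q[1],q[2],q[3],q[0]])
def quat(M):
    q=R.from_matrix(M).as_quat(); return np.array([q[3],q[0],q[1],q[2]])
def rays(c,px):
    K=np.array([[c["fx"],0,c["cx"]],[0,c["fy"],c["cy"]],[0,0,1.]])
    p=cv2.undistortPoints(np.array(px,float).reshape(-1,1,2),K,np.array(c["D"])).reshape(-1,2)
    d=np.c_[p,np.ones(len(p))]
    return rot(c["orientation"]).apply(d)
def on_plane(c,px,p0,n):
    d=rays(c,px); o=np.array(c["position"]); n=np.array(n,float)
    return o+d*(((np.array(p0)-o)@n)/(d@n))[:,None]
def proj(c,P):
    Rm=rot(c["orientation"]).as_matrix().T; t=-Rm@np.array(c["position"])
    K=np.array([[c["fx"],0,c["cx"]],[0,c["fy"],c["cy"]],[0,0,1.]])
    return cv2.projectPoints(np.array(P,float).reshape(-1,3),cv2.Rodrigues(Rm)[0],t,K,np.array(c["D"]))[0].reshape(-1,2)
def stand(x,y,yaw):
    """rotation whose columns: up slope, left, normal"""
    return R.from_euler('z',yaw).as_matrix()@R.from_euler('y',-0.35).as_matrix()
def tool(xdir,zdir):
    z=np.array(zdir)/np.linalg.norm(zdir); x=np.array(xdir)-z*np.dot(xdir,z); x/=np.linalg.norm(x)
    return np.c_[x,np.cross(z,x),z]
def snap(cam,name):
    c=vision.get_calibration(cam); im=vision.snapshot(cam); cv2.imwrite(f"pics/{name}.png",im[:,:,::-1]); return c,im
E
python3 - <<'E'
from h import *
c=vision.get_calibration("top")
a=on_plane(c,[(212,138),(351,138)],[0,0,.145],[0,0,1]);b=on_plane(c,[(215,208),(351,208)],[0,0,.075],[0,0,1])
print(a,b,(a+b).mean(0)/2)
for s in (a,b):
    d=s[1]-s[0];print(np.linalg.norm(d),np.arctan2(d[0],-d[1]))
h=on_plane(c,[(373,193),(400,190),(403,213),(376,216)],[0,0,.06],[0,0,1]);print(h,h.mean(0))
h=on_plane(c,[(419,181),(447,179),(452,203),(423,206)],[0,0,.06],[0,0,1]);print(h,h.mean(0))
print(inverse_kinematics([.5,.05,.35],quat(tool([0,1,0],[.34,0,-.94]))),inverse_kinematics([.5,.05,.35],quat(tool([0,-1,0],[.34,0,-.94]))))
im=cv2.imread("pics/a_top.png");cv2.imwrite("pics/a_top2.png",cv2.resize(im[120:260,200:480],None,fx=2.8,fy=2.8,interpolation=3))
E
```

```text
[[ 0.64504664  0.25734976  0.145     ]
 [ 0.64452399 -0.11335801  0.145     ]] [[ 0.46492007  0.2617383   0.075     ]
 [ 0.46462849 -0.11789177  0.075     ]] [0.5547798  0.07195957 0.11      ]
0.3707081363086695 -0.001409861987697559
0.3796301826572653 -0.0007680588639851692
[[ 0.50918483 -0.18285289  0.06      ]
 [ 0.51783504 -0.26050677  0.06      ]
 [ 0.45183132 -0.2670015   0.06      ]
 [ 0.44344283 -0.18993974  0.06      ]] [ 0.48057351 -0.22507522  0.06      ]
[[ 0.54401112 -0.3163172   0.06      ]
 [ 0.54997468 -0.39814001  0.06      ]
 [ 0.48025687 -0.40922864  0.06      ]
 [ 0.47173513 -0.32501971  0.06      ]] [ 0.51149445 -0.36217639  0.06      ]
[-0.05292032 -0.09166089  1.63577927  0.01895429  1.25091415 -1.62652762] [-0.05292032 -0.09166089  1.63577927  0.01895429  1.25091415  1.51506503]
```

View pics/a_top2.png

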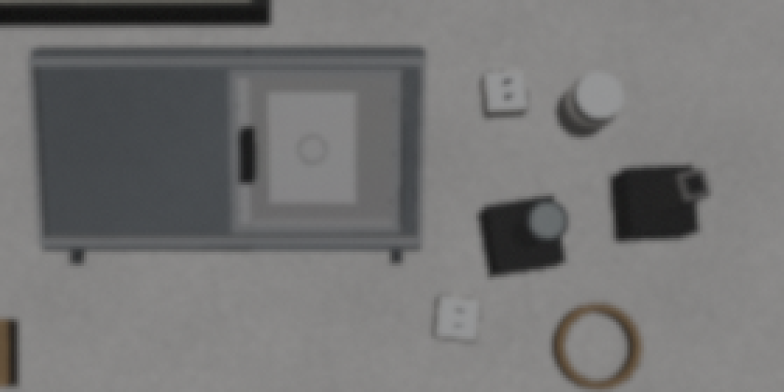

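The stand's yaw is close to 0. The edge estimate and the network agree on its position, (0.56, 0.072). I'll move the wrist camera over the fin.

```bash
python3 - <<'E'
from h import *
c=vision.get_calibration("wrist"); Rt=rot(telemetry.current_tool_rot()).as_matrix()
print("cam in tool",Rt.T@(np.array(c["position"])-telemetry.current_ee_pos()), (Rt.T@rot(c["orientation"]).as_matrix()).round(3))
S=stand(0,0,0)
for s in (1,-1):
    T=tool([0,s,0],-S[:,2]); print(s,(T@(Rt.T@(np.array(c["position"])-telemetry.current_ee_pos()))).round(3))
# choose camera on robot side
off=lambda s:(tool([0,s,0],-S[:,2])@(Rt.T@(np.array(c["position"])-telemetry.current_ee_pos())))[0]
s=min((1,-1),key=off); 
g=np.array([.55,.051,.133]); T=tool([0,s,0],-S[:,2])
P=g+S[:,2]*.12
print("s",s,P)
gripper_to(.06)
r.move_to(P,quat(T)); print(telemetry.current_t())
c,im=snap("wrist","b_wrist")
for t in ["grip","mark","stand"]:
    print(t,[(round(d["score"],2),np.round(d["at"],4)) for d in models.mark_of(t,"wrist")])
E
```

```text
cam in tool [ 0.00063394 -0.08071155 -0.17617203] [[ 1.    -0.001 -0.001]
 [ 0.001  0.961  0.278]
 [ 0.    -0.278  0.961]]
1 [-0.136  0.001  0.138]
-1 [ 0.015 -0.001  0.193]
s 1 [0.50885226 0.051      0.24572473]
3.6917
grip [(0.61, array([0.5459, 0.0539, 0.1372]))]
mark []
stand [(0.58, array([0.5598, 0.0769, 0.0024]))]
```

View pics/b_wrist.png

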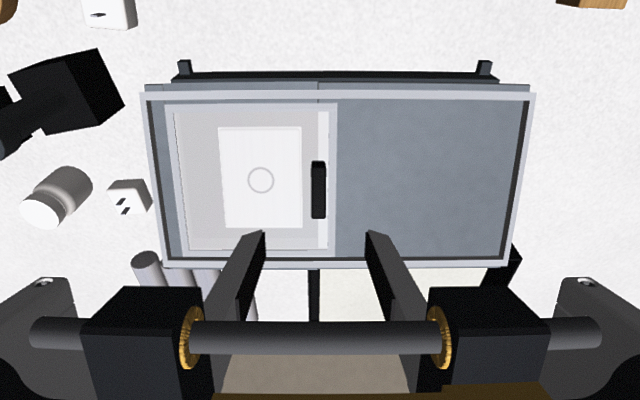

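The wrist view shows the fin at about (319,190), the tin at (218–302, 127–228) with its ring centred at (261,180), and the open plain half on the right. I'll zoom in on it.

```bash
python3 - <<'E'
import cv2
im=cv2.imread("pics/b_wrist.png")
cv2.imwrite("pics/b2.png",cv2.resize(im[140:240,200:350],None,fx=5,fy=5,interpolation=3))
cv2.imwrite("pics/b3.png",cv2.resize(im[50:275,130:550],None,fx=1.9,fy=1.9,interpolation=3))
E
```

```text
(no output)
```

View pics/b2.png

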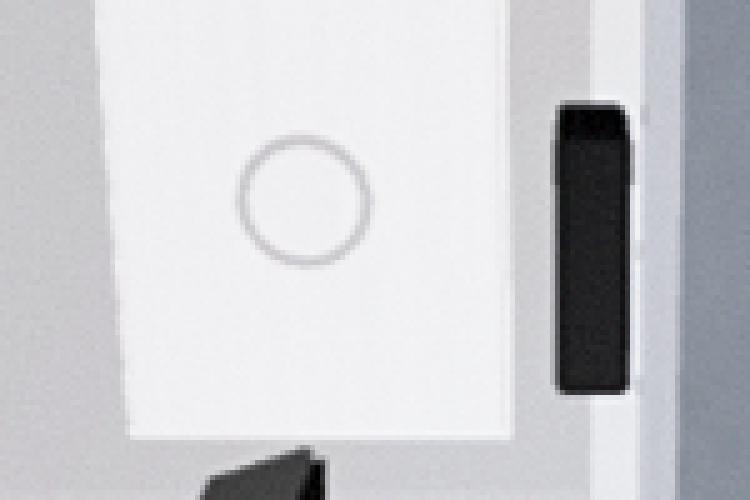

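View pics/b3.png

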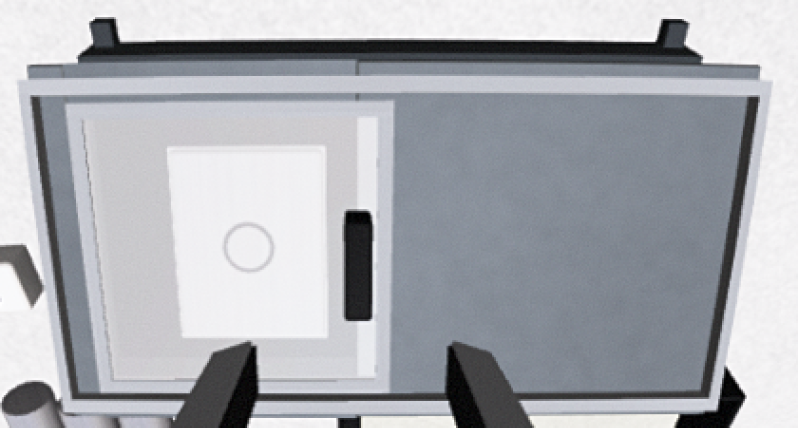

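```bash
python3 - <<'E'
from h import *
# pose at b_wrist unchanged
c=vision.get_calibration("wrist")
for (x,y,yaw) in [(.562,.072,0)]:
    S=stand(0,0,yaw); o=np.array([x,y,.105])
    f=on_plane(c,[(311.2,168),(325.6,168),(325.6,218.4),(311.2,218.4)],o+S[:,2]*.042,S[:,2])
    L=(f-o)@S; print("fin top local",L.round(4),L.mean(0).round(4), "world",f.mean(0))
    m=on_plane(c,[(261.2,180.2)],o-S[:,2]*.014,S[:,2]); print("mark",m,((m-o)@S).round(4))
    q=lambda X:(130+X[0]/1.9,50+X[1]/1.9)
    k=on_plane(c,[q((20,80)),q((772,80)),q((722,412)),q((68,412))],o+S[:,2]*.010,S[:,2]);L=(k-o)@S; print(k,L.round(4),L.mean(0).round(4))
    for i,j in((0,1),(3,2)): d=k[j]-k[i];print(np.linalg.norm(d),np.arctan2(-d[0],d[1]))
ct=vision.get_calibration("top")
t=lambda X:(200+X[0]/2.8,120+X[1]/2.8)
print("top-mark",on_plane(ct,[t((312,149))],o-S[:,2]*.014,S[:,2]))
print("top-fin",on_plane(ct,[t((246,155))],o+S[:,2]*.042,S[:,2]))
print(telemetry.current_ee_pos(),telemetry.current_t())
E
```

```text
fin top local [[-0.0278 -0.0234  0.042 ]
 [-0.0279 -0.0105  0.042 ]
 [ 0.0199 -0.0101  0.042 ]
 [ 0.0199 -0.0235  0.042 ]] [-0.004  -0.0169  0.042 ] world [0.54388459 0.05513473 0.14309805]
mark [[ 0.56327335 -0.00626945  0.09056125]] [[-0.0038 -0.0783 -0.014 ]]
[[ 0.46882953 -0.11415752  0.08163552]
 [ 0.46776426  0.26459868  0.08124667]
 [ 0.64226107  0.26934763  0.14494298]
 [ 0.64182174 -0.11281763  0.14478261]] [[-0.0955 -0.1862  0.01  ]
 [-0.0967  0.1926  0.01  ]
 [ 0.0891  0.1973  0.01  ]
 [ 0.0886 -0.1848  0.01  ]] [-0.0036  0.0047  0.01  ]
0.3787578990896775 0.0028125231764907664
0.38216555280094894 -0.0011495652424794946
top-mark [[ 0.56043498 -0.00761957  0.08952516]]
top-fin [[0.54361249 0.05401072 0.14299872]]
[0.50890404 0.05157816 0.24564166] 3.8917
```

The wrist and top cameras agree within about 2 mm. The stand is at roughly (0.558, 0.076), the fin top at (0.544, 0.055, 0.143) and the mark at (0.562, -0.007, 0.090). Next I'll grip the fin and slide the guard.

```bash
python3 - <<'E'
from h import *
S=stand(0,0,0); n=S[:,2]; T=tool([0,1,0],-n); q=quat(T)
g=np.array([.5438,.0548,.143])-n*.012
P=g+n*.008
r.move_l(P+n*.05,vel=.2)
print("g",r.move_l(P,vel=.1,guard=10),telemetry.current_ee_pos()-P)
gripper_to(.0,f_grip=10); print(telemetry.current_opening(),telemetry.current_wrist_force())
p=np.array(telemetry.current_ee_pos())
print("slide",r.move_l(p+[0,.16,0],vel=.1,guard=15),telemetry.current_ee_pos()-p)
print("end",r.move_l(p+[0,.182,0],vel=.03,guard=8),telemetry.current_ee_pos()-p,telemetry.current_wrist_force(),telemetry.current_t())
snap("top","c_top")
E
```

```text
g False [ 4.89252353e-04 -2.81990047e-05  8.16946312e-04]
0.014010560818279604 [-0.24779237 -0.27850236  0.36905464]
slide False [-3.75752290e-04  1.59425115e-01  7.56887023e-06]
end True [-4.21474354e-04  1.59344958e-01 -3.19887086e-05] [-0.48539769 -0.4726266   2.9603049 ] 7.8083
```

View pics/c_top.png

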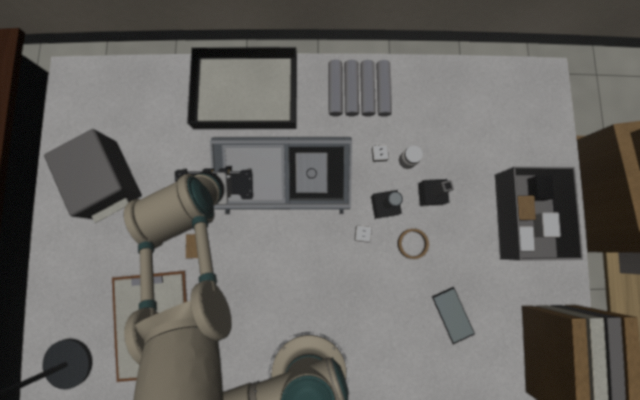

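The guard is about 0.16 m open and the well is clear. The last stop looks like a transient trip, so I'll continue to the end stop.

```bash
python3 - <<'E'
from h import *
r.hold(.3); p=np.array(telemetry.current_ee_pos()); print(telemetry.current_wrist_force())
for k in range(3):
    print("end",r.move_l(p+[0,.022,0],vel=.03,guard=12),telemetry.current_ee_pos()-p,telemetry.current_wrist_force(),telemetry.current_t())
    if telemetry.current_ee_pos()[1]-p[1]>.009: break
E
```

```text
[2.52523062 1.22244661 2.48903658]
end True [-1.69294709e-05  3.81949649e-05 -6.23436757e-05] [-0.66366212 -0.61982747  2.35851417] 8.475
end True [-2.52746903e-05  4.78968701e-05 -1.23058001e-04] [ 0.30397661 -1.28682943  2.55267506] 8.775
end True [-2.24834589e-05  1.19467779e-05 -1.69500063e-04] [-0.84083463 -1.03552325  2.61814621] 9.0833
```

```bash
python3 - <<'E'
from h import *
p=np.array(telemetry.current_ee_pos())
for k in (1,2,3):
    r.move_l(p+[0,.001*k,0],vel=.02); print(telemetry.current_ee_pos()-p,telemetry.current_wrist_force())
snap("wrist","d_wrist"); print(telemetry.current_t())
E
```

```text
[-6.15817773e-06  9.58305371e-05  2.42030658e-05] [ 0.58074187 -5.96127391  4.65149731]
[-1.96752297e-05  1.06937695e-04 -2.07894527e-05] [ 0.21979424 -7.77168954  3.89298237]
[-3.11645435e-05  1.28502845e-04 -3.73376270e-05] [ 0.4467837  -9.58791571  4.20732124]
9.8833
```

View pics/d_wrist.png

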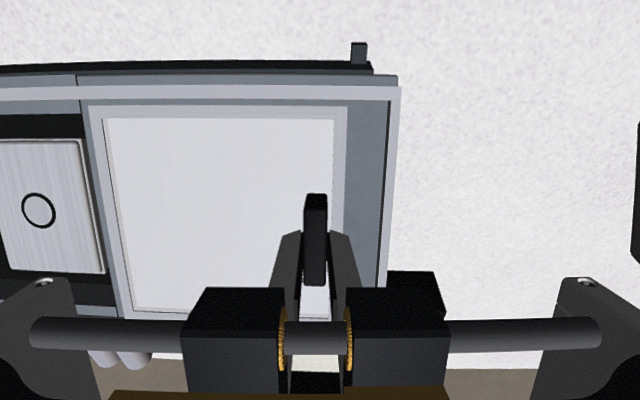

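```bash
python3 - <<'E'
from h import *
c=vision.get_calibration("wrist"); S=stand(0,0,0); o=np.array([.558,.076,.105]);n=S[:,2]
print("plate L/R edges",((on_plane(c,[(348,108),(343,235),(84,106),(107,230)],o+n*.007,n)-o)@S).round(4))
print("stand left",((on_plane(c,[(400,88),(372,107)],o+n*.01,n)-o)@S).round(4))
print("mark",on_plane(c,[(38.5,210)],o-n*.014,n),((on_plane(c,[(38.5,210)],o-n*.014,n)-o)@S))
E
```

```text
plate L/R edges [[-0.0801  0.1571  0.007 ]
 [ 0.0039  0.1571  0.007 ]
 [-0.0805 -0.0128  0.007 ]
 [ 0.0052 -0.0108  0.007 ]]
stand left [[-0.0923  0.1874  0.01  ]
 [-0.081   0.1714  0.01  ]]
mark [[ 0.56181979 -0.00645825  0.09149077]] [[-0.00104408 -0.08245825 -0.014     ]]
```

The plate's left edge measures at local y = 0.157, and fully open should be 0.1575. The guard is therefore at its stop, having started slightly open. The mark reads (0.562, -0.0065) again. I'll release the fin and look at the gauge.

```bash
python3 - <<'E'
from h import *
S=stand(0,0,0); n=S[:,2]
p=np.array(telemetry.current_ee_pos())
gripper_to(.05,f_grip=10)
r.move_l(p+n*.1,vel=.25)
print(telemetry.current_t())
T=tool([0,1,0],[0,0,-1])
r.move_to([.51,-.36,.27],quat(T)); print(telemetry.current_t(),telemetry.current_joints())
c,im=snap("wrist","e_wrist")
for t in ["gauge","holder","torch"]:
    print(t,[(round(d["score"],2),np.round(d["at"],4)) for d in models.mark_of(t,"wrist")],[(round(d["score"],2),np.round(d["at"],4)) for d in models.boxes_of(t,"wrist")])
cv2.imwrite("pics/e2.png",cv2.resize(im[100:300,200:440,::-1],None,fx=3,fy=3,interpolation=3))
E
```

```text
11.1583
13.225 [-7.24552013e-01  3.25761897e-01  1.28115381e+00  5.53822127e-04
  1.53490597e+00 -2.29670771e+00]
gauge [(0.89, array([ 0.518 , -0.3643,  0.0351]))] [(0.94, array([ 0.5126, -0.3676,  0.1472]))]
holder [(0.95, array([ 0.5188, -0.3641,  0.0046])), (0.41, array([ 0.5157, -0.3642,  0.0348]))] [(0.77, array([ 0.5049, -0.3639,  0.0641])), (0.62, array([ 0.6055, -0.3147,  0.058 ])), (0.29, array([ 0.3634, -0.3033,  0.0266]))]
torch [(0.82, array([ 0.4802, -0.2228,  0.0298]))] [(0.76, array([ 0.4773, -0.2322,  0.1523]))]
```

View pics/e_wrist.png

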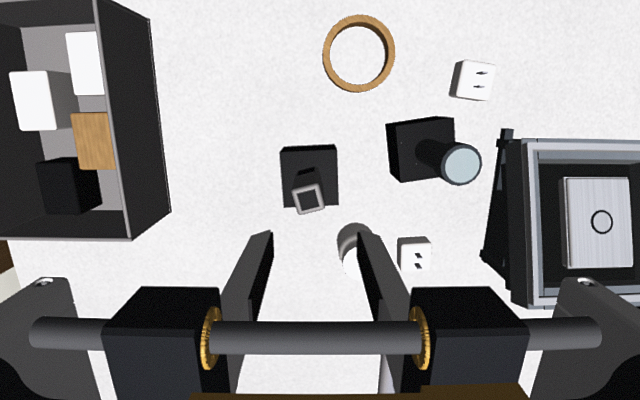

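View pics/e2.png

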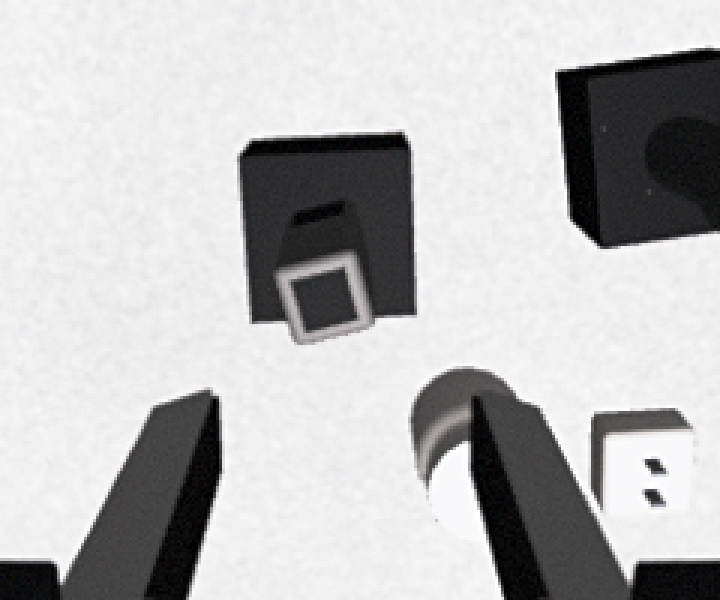

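The picture shows the gauge's square top at about (309,199), turned roughly 13° to the image, and the round torch at (460,165), well clear. I'll work out its position and yaw.

```bash
python3 - <<'E'
from h import *
c=vision.get_calibration("wrist")
px=[(200+a/3,100+b/3) for a,b in [(276,270),(355,252),(374,322),(298,344)]]
k=on_plane(c,px,[0,0,.15],[0,0,1]); print(k.round(4),k.mean(0))
for i in range(4):
    d=k[(i+1)%4]-k[i]; print(np.linalg.norm(d),np.degrees(np.arctan2(d[1],d[0])))
ct=vision.get_calibration("top")
print("top",on_plane(ct,[(200+693/2.8,120+184/2.8)],[0,0,.15],[0,0,1]))
E
```

```text
[[ 0.5077 -0.381   0.15  ]
 [ 0.5019 -0.356   0.15  ]
 [ 0.525  -0.3498  0.15  ]
 [ 0.5325 -0.3743  0.15  ]] [ 0.51675246 -0.36525825  0.15      ]
0.025667461631055464 103.19048439231405
0.02394244258825829 14.93565149815505
0.02564698854132953 -73.04372441595982
0.025628429541972513 -165.00954221130712
top [[ 0.51482561 -0.36454757  0.15      ]]
```

The yaw is 15° and the position (0.516, -0.365), which agrees with both the network and the top view. I'll grip it with the jaws along 15°.

```bash
python3 - <<'E'
from h import *
a=np.radians(15.); T=tool([np.cos(a),np.sin(a),0],[0,0,-1]); q=quat(T)
P=np.array([.5163,-.365,.125+.006])
r.move_to(P+[0,0,.09],q); print(telemetry.current_t(),telemetry.current_joints().round(3) if hasattr(telemetry.current_joints(),'round') else telemetry.current_joints())
print(r.move_l(P,vel=.12,guard=6),telemetry.current_ee_pos()-P)
f0=np.array(telemetry.current_wrist_force())
gripper_to(0,f_grip=25); print("open",telemetry.current_opening(),telemetry.current_wrist_force()-f0, telemetry.current_t())
snap("wrist","f_wrist")
E
```

```text
14.7667 [-0.725  0.356  1.353 -0.     1.432 -0.988]
False [ 0.00048156 -0.00044002  0.00077381]
open 0.027647316854666707 [ 0.83375697 -0.66639749  0.79822056] 16.1417
```

View pics/f_wrist.png

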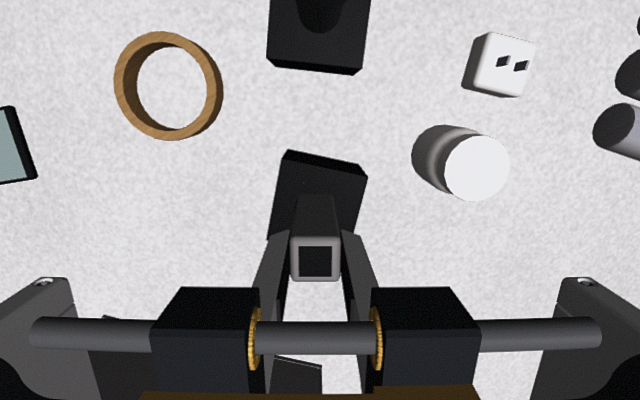

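The gauge is gripped, with an opening of 27.6 mm against the 28 mm handle. I'll lift it and hover square to the slope above the ring.

```bash
python3 - <<'E'
from h import *
p=np.array(telemetry.current_ee_pos())
r.move_l(p+[0,0,.2],vel=.2); print("open",telemetry.current_opening(),telemetry.current_wrist_force())
S=stand(0,0,0); n=S[:,2]; q=quat(tool(S[:,0],-n))
M=np.array([.5615,-.0068,.0908])
print(inverse_kinematics(M+n*.216,q))
r.move_to(M+n*.216,q); r.hold(.3)
print(telemetry.current_ee_pos()-(M+n*.216),telemetry.current_wrist_force(),telemetry.current_t())
snap("wrist","g_wrist");snap("side","g_side")
for t in ["tip","mark","gauge"]:
  for cam in("wrist","side"):
    print(t,cam,[(round(d["score"],2),np.round(d["at"],4)) for d in models.mark_of(t,cam)])
print("exp tip",telemetry.current_ee_pos()-n*.116)
E
```

```text
open 0.027682778581423012 [ 0.32017332 -0.62918899 -1.89502114]
[-0.21621725 -0.10269903  1.78080999  0.08172866  1.12230987 -0.23898039]
[ 0.00047056 -0.00062534 -0.00014745] [-0.19085428  0.86048172 -1.39748689] 19.0
tip wrist [(0.37, array([ 0.3961, -0.1621, -0.0016])), (0.2, array([ 0.5586,  0.0771, -0.0015]))]
tip side [(0.52, array([ 0.3625,  0.3289, -0.0004]))]
mark wrist [(0.97, array([ 0.5599, -0.0111,  0.0916]))]
mark side [(0.64, array([ 0.5666, -0.0055,  0.0936]))]
gauge wrist [(0.67, array([ 0.5233, -0.0088,  0.2024]))]
gauge side [(0.71, array([ 0.5186, -0.0071,  0.2025]))]
exp tip [ 0.52721616 -0.00679449  0.18474748]
```

View pics/g_wrist.png

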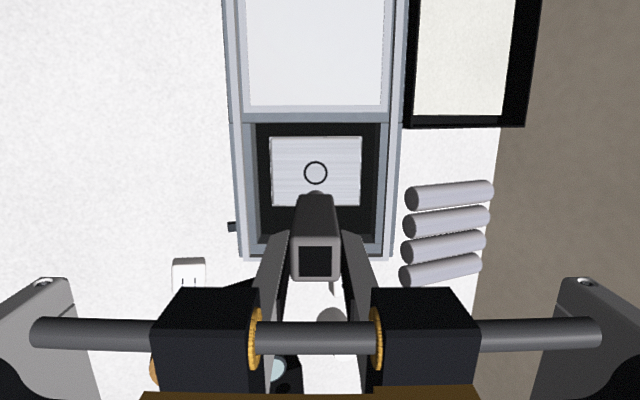

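View pics/g_side.png

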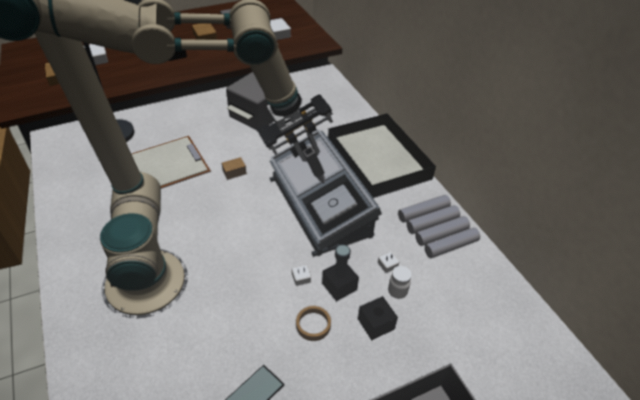

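The gauge hangs straight in the grip over the tin, with the ring at wrist pixel (315,172). I'll re-measure the mark from here and lower the gauge to a near hover.

```bash
python3 - <<'E'
from h import *
c=vision.get_calibration("wrist"); S=stand(0,0,0); n=S[:,2]; o=np.array([.558,.076,.105])
im=cv2.imread("pics/g_wrist.png",0)[155:190,295:337]
_,b=cv2.threshold(im,110,255,cv2.THRESH_BINARY_INV); k=max(cv2.findContours(b,0,1)[0],key=cv2.contourArea); e=cv2.fitEllipse(k); print(e)
px=(295+e[0][0],155+e[0][1]); print(px)
# tin face: 4 corners for tilt check
print("mark",on_plane(c,[px],o-n*.014,n))
cs=vision.get_calibration("side"); ims=cv2.imread("pics/g_side.png")
cv2.imwrite("pics/g2.png",cv2.resize(ims[130:230,270:370],None,fx=6,fy=6,interpolation=3))
M=np.array([.5615,-.0068,.0908])
p=np.array(telemetry.current_ee_pos())
r.move_l(p-n*.08,vel=.15); r.hold(.2)
print("tip exp",telemetry.current_ee_pos()-n*.116-M,((telemetry.current_ee_pos()-n*.116-M)@S).round(4),telemetry.current_t())
c,w=snap("wrist","h_wrist");c2,s=snap("side","h_side")
cv2.imwrite("pics/h2.png",np.vstack([cv2.resize(s[150:230,290:390,::-1],None,fx=5,fy=5,interpolation=3)]))
cv2.imwrite("pics/h3.png",cv2.resize(w[150:300,240:400,::-1],None,fx=4,fy=4,interpolation=3))
print([(round(d["score"],2),np.round(d["at"],4)) for d in models.mark_of("tip","side")])
t=np.array(telemetry.current_ee_pos())-n*.116; print("px tip/mark in side",proj(c2,[t,M]), "wrist",proj(c,[t,M]))
E
```

```text
((20.1060791015625, 17.414270401000977), (22.593717575073242, 22.888408660888672), 158.10995483398438)
(315.1060791015625, 172.41427040100098)
mark [[ 0.56197141 -0.00609382  0.09154612]]
tip exp [-0.00637331 -0.00012447  0.02009548] [ 0.0009 -0.0001  0.0211] 20.2833
[]
px tip/mark in side [[330.79558662 198.70827087]
 [332.5688245  202.79107394]] wrist [[313.75421817 194.2713787 ]
 [313.33639405 188.73127806]]
```

View pics/h2.png

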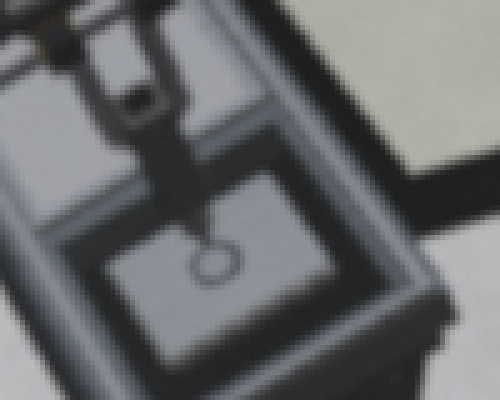

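View pics/h3.png

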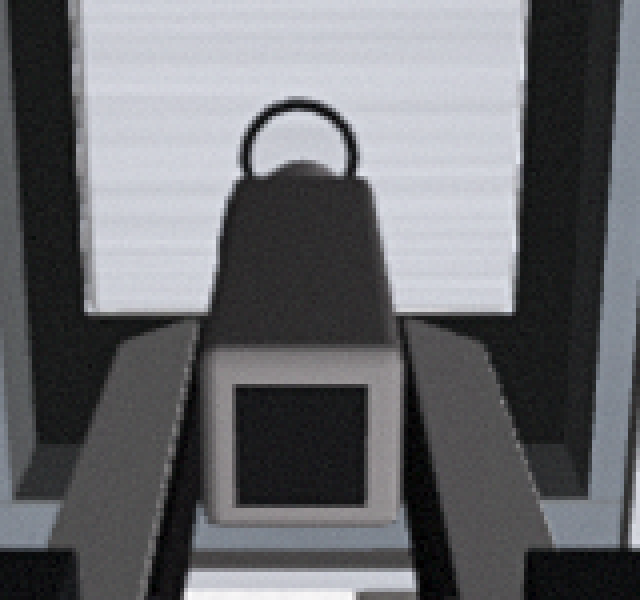

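Side view: the ring is at (333,203) and the tip at (332,198), both within about 1 px of prediction. I'll press in small steps and watch the force.

```bash
python3 - <<'E'
from h import *
S=stand(0,0,0); n=S[:,2]; M=np.array([.562,-.0063,.0912])
r.move_l(M+n*(.116+.006),vel=.05)
def F(k=6):
    f=[]
    for _ in range(k): r.hold(.05); f.append(telemetry.current_wrist_force())
    return np.mean(f,0)@n, np.std(np.array(f)@n)
r.hold(.2); b,s=F(10); print("base",b,s,((telemetry.current_ee_pos()-n*.116-M)@S).round(5))
cmd=.006
while cmd>-.014:
    cmd-=.002 if cmd>-.002 else .0015
    r.move_l(M+n*(.116+cmd),vel=.02); r.hold(.1)
    f,s=F(4); L=(telemetry.current_ee_pos()-n*.116-M)@S
    print(round(cmd,4),round(f-b,2),round(s,2),L.round(5),round(telemetry.current_t(),2))
    if f-b>1.9: break
E
```

```text
base -1.0332125348259045 0.3762492302504447 [-1.00e-05  2.00e-05  6.03e-03]
0.004 -0.33 0.33 [5.00e-05 1.00e-05 4.03e-03] 22.11
0.002 -0.18 0.45 [ 2.00e-05 -1.00e-05  2.01e-03] 22.66
0.0 1.14 0.51 [ 3.3e-04 -3.0e-05  1.5e-04] 23.21
-0.002 1.97 0.38 [ 2.20e-04 -5.00e-05 -1.92e-03] 23.76
```

```bash
python3 - <<'E'
from h import *
S=stand(0,0,0); n=S[:,2]; M=np.array([.562,-.0063,.0912]); b=-1.15
def F(k):
    f=[]
    for _ in range(k): r.hold(.03); f.append(telemetry.current_wrist_force())
    f=np.array(f); return (f@S).mean(0), (f@n).std()/k**.5
for cmd in (-.0038,-.0052):
    r.move_l(M+n*(.116+cmd),vel=.02); r.hold(.15)
    f,s=F(30); L=(telemetry.current_ee_pos()-n*.116-M)@S
    print(cmd,round(f[2]-b,2),f.round(2),round(s,2),L.round(5),round(telemetry.current_t(),2))
c,w=snap("wrist","i_wrist");c2,s=snap("side","i_side")
cv2.imwrite("pics/i2.png",cv2.resize(s[150:230,290:390,::-1],None,fx=5,fy=5,interpolation=3))
cv2.imwrite("pics/i3.png",cv2.resize(w[100:300,220:420,::-1],None,fx=3,fy=3,interpolation=3))
print(telemetry.current_opening(), np.degrees(np.arccos(-rot(telemetry.current_tool_rot()).as_matrix()[:,2]@n)))
E
```

```text
-0.0038 2.4 [ 1.05 -0.2   1.25] 0.08 [ 1.60e-04 -3.00e-05 -3.76e-03] 25.16
-0.0052 2.76 [ 1.35 -0.07  1.61] 0.09 [ 2.00e-05 -0.00e+00 -5.17e-03] 26.56
0.02779844321371072 0.005045946205851106
```

View pics/i2.png

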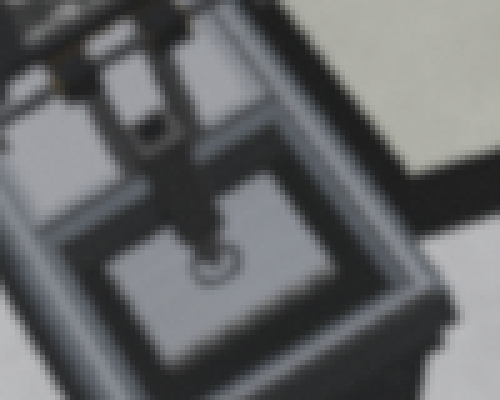

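View pics/i3.png

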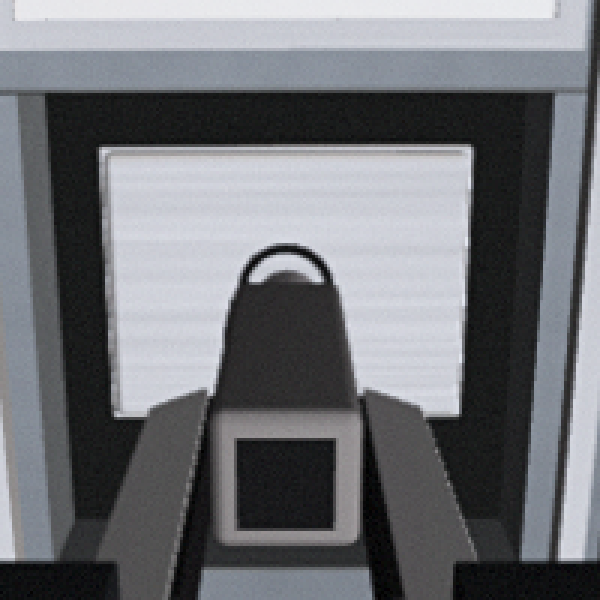

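The tip is in the ring and the force is near 3 N, but the noisy baseline and the lateral reading need a proper reference. I'll back off, average for longer and press again.

```bash
python3 - <<'E'
from h import *
S=stand(0,0,0); n=S[:,2]; M=np.array([.562,-.0063,.0912])
def F(k):
    f=[]
    for _ in range(k): r.hold(.03); f.append(telemetry.current_wrist_force())
    f=np.array(f)@S; return f.mean(0), f[:,2].std()/k**.5
r.move_l(M+n*(.116+.005),vel=.03); r.hold(.3)
b,s=F(60); print("base",b.round(2),round(s,2))
for cmd in (-.001,-.003,-.0058):
    r.move_l(M+n*(.116+cmd),vel=.02); r.hold(.2)
    f,s=F(40); L=(telemetry.current_ee_pos()-n*.116-M)@S
    print(cmd,(f-b).round(2),round(s,2),L.round(5),round(telemetry.current_t(),2))
E
```

```text
base [-0.4  -0.05 -1.19] 0.07
-0.001 [ 1.04 -0.01  1.62] 0.07 [ 1.00e-05 -2.00e-05 -1.01e-03] 31.43
-0.003 [0.68 0.06 2.09] 0.07 [-4.00e-05  1.00e-05 -3.01e-03] 33.22
-0.0058 [0.38 0.02 3.  ] 0.07 [-2.00e-05 -0.00e+00 -5.79e-03] 35.04
```

Force on the tip is 3.00 N at a depth of about 7 mm, with only 0.4 N lateral. One last look, then I'll hand in.

```bash
python3 - <<'E'
from h import *
c,w=snap("wrist","j_wrist");c2,s=snap("side","j_side")
S=stand(0,0,0); n=S[:,2]; o=np.array([.558,.076,.105])
print("plate right edge",((on_plane(c,[(290,116.5)],o+n*.007,n)-o)@S).round(4))
g=w.mean(2); print(g[100:140,315].round().astype(int))
print((np.array(telemetry.current_wrist_force())@S).round(2),telemetry.current_opening(),telemetry.current_t())
E
```

```text
plate right edge [[-0.0206 -0.01    0.007 ]]
[234 234 233 234 234 232 217 204 205 202 205 205 202 206 207 208 183 145
 145 146 144 146 146 143 146 146 143 146 142 125  76  22  21  23  27  25
  25  25  24  25]
[-0.32  0.2   1.14] 0.027832226576388876 35.1417
```

View pics/j_wrist.png

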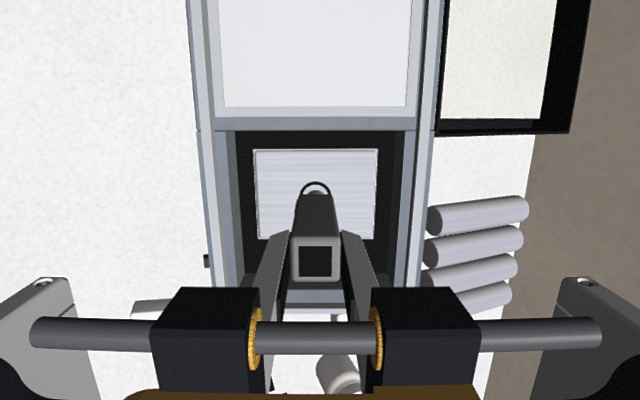

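View pics/j_side.png

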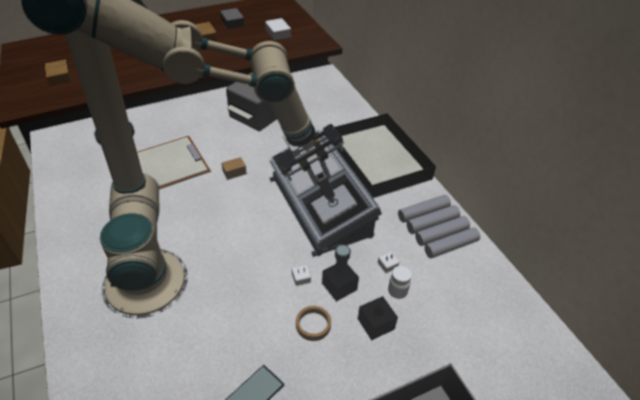

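```bash
python3 -c "
from plant import r; r.sign_off()"
```

```text
the job is handed in; nothing more can be done
```

The job is handed in. The guard is open, and the gauge is held with its tip inside the ring on the tin, square to the slope and pressed at about 3 N. The clock stood at about 35 s of the 59 s just before hand-in.

- **Guard:** I slid it left by its fin to its end stop. It travelled only about 0.16 m instead of 0.17, because it was already slightly open at the start. At the stop it would not move further under about 10 N. With the guard there, its left edge measured 157 mm left of the stand's middle, and 157.5 mm is fully open. After release the right edge still read fully open to within about 2–3 mm.
- **Gauge:** I took it by its square handle and set it square to the slope; the tool's axis was within 0.01° of my value for the slope's normal. The two views differ by about 2 mm on where the tip is, against roughly 8 mm of room inside the ring.
- **Press:** The averaged reading along the gauge is 3.00 ± 0.1 N against a baseline re-measured just off the tin, with about 0.4 N sideways. That puts the plunger about 7 mm in.
- **Everything else:** The last side picture shows the torch, chargers, tape, jar and carton where they stood.

Some checks disagreed or failed:
- The force guard stopped the slide three more times at the end stop. I had first taken that for a false trip.
- An earlier press with a rougher baseline read 2.76 N, so I repeated it.
- The network never found the tip reliably, so its position comes from the arm's pose and the pictures.

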